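# Fit the check plate on the cap tester's two pegs

### The job

Do the morning set-up of the bottle-cap tester: take the aluminium check plate by its upright grip, lower it over the tester's two pegs so that both go through its holes, and press it down against the stiff lift pad until it sits flush on the peg carriage. The carriage is clamped somewhere along its slot, so feel for the pegs, and be gentle: never push the plate on the tester with more than 35 N. Let go of the plate and leave everything else on the bench standing where it is.

Things in the scene. Friction and masses are not known exactly. Their poses are not given: they have to be found in the camera images.
- plate: The check plate, loose: aluminium, 70 (x) x 160 (y) x 8 mm (z), 0.25 to 0.42 kg, flat on the bench at the start. Two round 12 mm through holes at x = 0, y = +55 and -55 mm. An upright grip fin on its middle is 14 mm thick (x), 60 mm long (y), from 8 to 53 mm above the underside. Origin: centre of the underside; z up. Turned half round it fits just as well.
- grip (a point): Middle of the plate's grip fin, 36 mm above the plate's underside, 17 mm below the fin's top; axes as the plate's.
- tester: The cap tester, fixed: a white base 120 (x) x 230 (y) x 14 mm with a white console 45 mm high along its +x side (x = +75 to +120 mm, 160 mm long). Origin: centre of the base's underside; z up. On the base lies the grey peg carriage, 60 (x) x 180 (y) mm, its top 32 mm above the bench, bearing two pegs and the lift pad (see slot).
- slot (a point): Mid-slot point of the tester, 32 mm above its origin; axes as the tester's. The carriage is clamped fast with its middle anywhere from -15 to +15 mm of here along y (x exact); this is not measured. Its two rigid steel pegs, 10 mm thick, stand 55 mm either side of its middle along y: straight for 26 mm up from the carriage top, then tapering to a flat 7 mm tip at 34 mm.
- lift_pad (a joint): The black round lift pad, 32 mm across, in the carriage's middle between the pegs. Value: how far it is pushed down, in m: 0 = standing 10 mm above the carriage top (as at the start), 0.010 = flush with it. It takes 9 N of downward force to move, more than the plate weighs, and stays where it is left.
- beaker: Bystander, loose: glass beaker, 68 mm across, 90 mm high. Origin: centre of its underside; z up.
- jar: Bystander, loose: small green glass jar with a white cap, 56 mm across, 75 mm high. Origin: centre of its underside; z up.
- weight: Bystander, loose: brass calibration weight with a knob, 36 mm across, 46 mm high. Origin: centre of its underside; z up.
- sample: Bystander, loose: amber sample bottle, 62 mm across, 200 mm high. Origin: centre of its underside; z up.
- captray: Bystander, loose: shallow grey tray, 100 x 140 x 30 mm. Origin: centre of its underside; z up.
Not all that is in view belongs to the job. Leave any blue or turquoise look-alike of the plate alone.

How it is judged:
On the way, in this order (a step that is already met when the one before it is completed fails the run):
1. the plate is lifted clear of the bench (height (world z) of plate above 0.085 m), for 0.1 s.
2. the plate is over both pegs, level, its underside below their tips (horizontal distance between plate and tester below 0.02 m and angle between the y axis of plate and the y axis of tester, either way round below 0.06 rad and z of plate in the frame of tester below 0.054 m and angle between plate's own z axis and vertical below 0.08 rad), for 0.1 s.
3. the plate is pressed down flush on the carriage (horizontal distance between plate and tester below 0.019 m and angle between the y axis of plate and the y axis of tester, either way round below 0.06 rad and z of plate in the frame of tester between 0.029 and 0.034 m and angle between plate's own z axis and vertical below 0.03 rad and value of joint lift_pad above 0.0085 m), for 0.2 s.
At the end, for the whole second after the job is handed in: both pegs through the plate: underside within 2 mm of the carriage top (32 mm), level within 0.03 rad, origin within 19 mm (seen from above) and y axis within 0.06 rad of the tester's; lift pad at least 8.5 mm down; plate released and at rest (all of step 3 and linear speed of plate below 0.02 m/s and angular speed of plate below 0.1 rad/s and contact force between the fingers and plate below 0.1 N); the robot touches nothing.
It fails at once if the plate is pushed on the tester with more than 35 N (contact force between plate and tester above 35 N).
It fails at once if any bystander is pushed more than 30 mm away or knocked over (distance of any of beaker, jar, weight, sample, captray from where it was at the start of the episode above 0.03 m or angle between any of beaker, jar, weight, sample, captray's own z axis and vertical above 0.4 rad).
It also fails if it takes over 72 s, if anything falls off the work surface, if the arm or the gripper's body presses on something with over 40 N, if the wrist force passes 120 N, or if a joint passes its speed limit or range.

### The arm

A 6-joint arm with a two-finger parallel gripper is mounted at the origin on the work surface. World frame = base frame: x ahead of the robot, y to its left, z up, the work surface at z = 0. Lengths are in m, angles in rad, forces in N, time in s.
With the tool pointing down it reaches from about 0.375 to 0.9 m from the base axis. Payload 3.1 kg.
Tool frame: the origin (TCP) lies on the centre line of the jaws, within the pads' length; the fingertips stand 22 mm ahead of it and the grasp point (between the pads) lies 3 mm ahead of it; z points along the fingers, y is the direction in which the jaws open and shut (so a half turn about z gives the same grasp; the last joint's range is limited). The gripper opens to 85 mm and grips with 20 to 120 N. Pads are 22 mm wide; open, the fingers measure 114 mm over their backs; the gripper's body (76 mm by 85 mm) begins 54 mm behind the grasp point. The pads swing forward as they close: fully open they stand 13 mm farther back than shut.
Start: joints at [1.107, 0.527, 1.433, -0, 1.181, -0.178], TCP at [0.176, 0.6, 0.219] pointing down, gripper open.
Joint ranges: [-3.08, 3.08], [-0.75, 2.2], [0.22, 2.44], [-1.43, 4.57], [0, 2.65], [-2.85, 2.85]. Speed limits (rad/s): [2.79, 2.79, 3.14, 3.14, 3.14, 3.14].

### API

Orientations are given as a unit quaternion [x, y, z, w].
In Python, from rig import env, optics gives the robot as it stands. The module is installed in compiled form; this text tells all that it offers.
- The arm moves only by the tool apply_moves, never from a script. Its argument "commands" is a list of rows, each a list of 2 entries, a list of its own where there are three numbers: the shift along the tool's x, y, z in cm, then the turn about the tool's z in rad. A call has exactly 5 rows; each row shifts and turns the commanded pose from where the row before left it, along the tool's axes as they then stand; what a row does not reach is not made up. A row lasts 1/10 s, in which the tool goes at most 50 mm and 8.59 degrees, less where a joint would pass 70% of its speed; a pose out of reach is approached as far as the arm can. A call with a gripper value outside its range is refused whole. "claw" is the gripper's target within -1 to 1 (fully open at 1, half-way at 0, shut at -1), set as the call begins (left out, the last holds). The fingers move at their own pace and stop on an object; "squeeze" is the grip in N (left out, the last holds). Time passes only in rows, so rows that do not move let the fingers close, or fill a call up. It gives the time, the measured TCP pose, the force and the opening at its end, in the units of the state.
- env.observe(): the state, without advancing time (a new reading comes with each control period).
- optics.read_camera(name): name is "scene" or "top"; returns a dict with "image" (420x560x3 uint8, blue, green, red), "K" (3x3 intrinsics, pixels), "dist" ([k1, k2, p1, p2, k3] as OpenCV has them; the pictures are not rectified), "R" (3x3) and "t" (3): a world point X has camera coordinates R X + t. Camera axes: x right, y down, z forward; pixel columns grow to the right and rows downward; lengths in m; the calibration is good to about 2 mm. A picture is of the moment at which its call begins. There is no depth.
- env.hand_in(): hands the job in, once; it reports no verdict.
The state is a dict: "clock": time; "qpos": joint angles; "qd": joint speeds; "joint_efforts": joint torques, N m; "tool_pos": TCP position; "eef_rot": TCP orientation; "ft_force": force on the tool from outside, world axes, zero at the start; "ft_torque": the same for the moment, N m; "width": finger opening in m.
Only numpy, scipy, OpenCV 4.12 (cv2) and the standard library are available. Lean on these libraries where they do the work, as an engineer would, in place of code of your own. Each camera call takes 0.05 s, during which the arm holds its last target. There are 200 camera calls.

## Working session

There is one attempt and no reset: what is moved stays moved. The work goes in short steps, Python scripts to look and compute and a tool call to move; the robot and the scene stay as the last step left them, time stands still between calls to the robot, and variables do not carry over. Pictures are saved under pics/ and viewed, about 8 in all and at most 12, crops included, and the job is handed in when it is done.

Besides the shell and the picture viewer there is one more tool, called as name([rows], argument=value, ...), one row to a line, values as JSON. apply_moves: Moves the arm, as the interface text tells. Its arguments: {"type":"object","properties":{"commands":{"type":"array"},"claw":{"type":"number"},"squeeze":{"type":"number"}},"required":["commands"]}

```bash
mkdir -p pics
python3 - <<'E'
from rig import env, optics
import cv2, numpy as np
s=env.observe(); print({k:np.round(v,4).tolist() for k,v in s.items()})
for n in("top","scene"):
    c=optics.read_camera(n); cv2.imwrite(f"pics/{n}0.png",c["image"])
    np.savez(f"{n}0.npz",**c); print(n,c["K"].tolist(),c["dist"],(-c["R"].T@c["t"]).round(3))
E
```

```text
{'clock': 0.0, 'qpos': [1.1065, 0.5285, 1.4339, 0.0, 1.1814, -0.1785], 'qd': [0.0014, 0.0023, -0.0004, 0.0011, 0.0015, -0.001], 'joint_efforts': [-0.0011, -44.2351, -17.802, -0.0003, 0.0085, -0.0], 'tool_pos': [0.1758, 0.599, 0.2179], 'eef_rot': [0.1424, 0.9898, -0.001, -0.0004], 'ft_force': [-0.4755, -0.4438, 0.1153], 'ft_torque': [0.0245, -0.0106, -0.021], 'width': 0.0854}
top [[501.98101624074417, 0.0, 274.60468592984654], [0.0, 501.98101624074417, 204.75752169841874], [0.0, 0.0, 1.0]] [-0.01647851  0.          0.          0.          0.        ] [ 0.302 -0.075  1.292]
scene [[387.18067203753253, 0.0, 281.0389615829707], [0.0, 387.18067203753253, 208.0905589913887], [0.0, 0.0, 1.0]] [-0.03538368  0.          0.          0.          0.        ] [0.858 0.361 0.974]
```

View pics/top0.png

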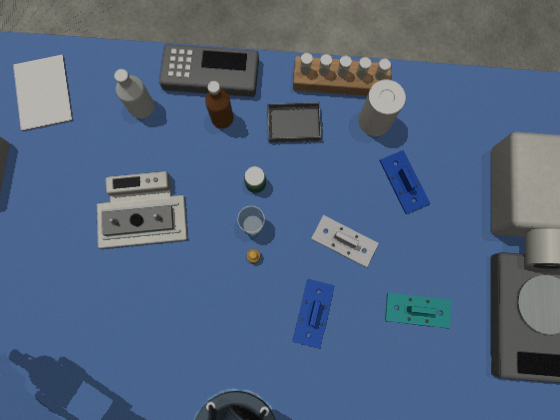

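View pics/scene0.png

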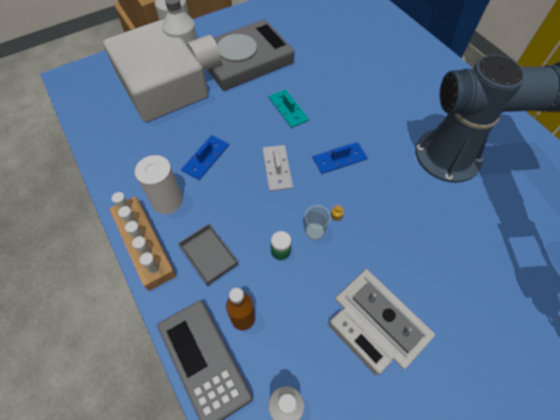

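The top view has x up and y left. The white plate is at about (345,241). The tester is at (141,220), with pegs near (113,221) and (157,216) and its console on the far side at (137,183). Next I'll measure these from enlarged crops.

```bash
cat > h.py <<'E'
import numpy as np, cv2
def load(n): return dict(np.load(n+"0.npz"))
def cast(c,px,z):
    u=cv2.undistortPoints(np.float64(px).reshape(-1,1,2),c["K"],c["dist"]).reshape(-1,2)
    d=np.c_[u,np.ones(len(u))]@c["R"]; o=-c["R"].T@c["t"]
    return (o+d*((z-o[2])/d[:,2])[:,None])
def proj(c,X):
    return cv2.projectPoints(np.float64(X).reshape(-1,1,3),cv2.Rodrigues(c["R"])[0],c["t"],c["K"],c["dist"])[0].reshape(-1,2)
E
python3 - <<'E'
from h import *
c=load("top"); im=c["image"]; hsv=cv2.cvtColor(im,cv2.COLOR_BGR2HSV)
m=((hsv[...,1]<90)&(hsv[...,2]>90)).astype(np.uint8)
for nm,(x0,y0,x1,y1),z in(("plate",(300,205,390,275),.008),("tester",(85,165,200,255),.014)):
    s=np.zeros_like(m); s[y0:y1,x0:x1]=m[y0:y1,x0:x1]
    for k in cv2.findContours(s,cv2.RETR_EXTERNAL,cv2.CHAIN_APPROX_NONE)[0]:
        if cv2.contourArea(k)<300: continue
        r=cv2.minAreaRect(cast(c,k,z)[:,:2].astype(np.float32)); b=cv2.boxPoints(r)
        print(nm,cv2.contourArea(k),r, "axis angles",np.degrees(np.arctan2(*(b[1]-b[0])[::-1])),np.degrees(np.arctan2(*(b[2]-b[1])[::-1])))
a=cv2.resize(im[205:275,300:390],None,fx=4.4,fy=4.4,interpolation=cv2.INTER_CUBIC)
b=cv2.resize(im[165:255,85:200],None,fx=3.4,fy=3.4,interpolation=cv2.INTER_CUBIC)
d=load("scene")["image"][265:380,325:440]; d=cv2.resize(d,None,fx=2.6,fy=2.6,interpolation=cv2.INTER_CUBIC)
e=load("scene")["image"][140:195,255:300]; e=cv2.resize(e,None,fx=5,fy=5,interpolation=cv2.INTER_CUBIC)
o=np.zeros((600,800,3),np.uint8)
o[:a.shape[0],:a.shape[1]]=a; o[:b.shape[0],400:400+b.shape[1]]=b[:, :400]
o[310:310+d[:290].shape[0],400:400+d.shape[1]]=d[:290]; o[310:310+e.shape[0],:e.shape[1]]=e
cv2.imwrite("pics/crops.png",o)
E
```

```text
plate 1669.0 ((0.49267715215682983, -0.23484644293785095), (0.16096410155296326, 0.07258538901805878), 67.03469848632812) axis angles -22.965298 67.03471
tester 4194.0 ((0.5080927610397339, 0.29521262645721436), (0.1370999664068222, 0.23103271424770355), 10.567354202270508) axis angles -79.43264 10.567364
tester 961.0 ((0.6024622321128845, 0.3204919099807739), (0.04623454809188843, 0.16473974287509918), 10.424914360046387) axis angles -79.57509 10.424916
```

View pics/crops.png

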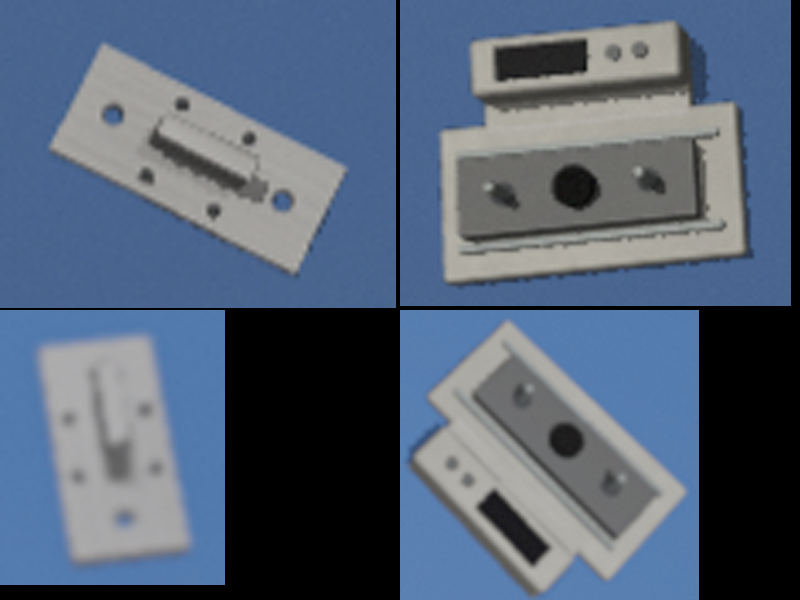

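The crops show clean edges. In top-view pixels the pegs' lit tips are near (110.9,220.3) and (155.6,216.2), and the pad is at about (136,219). I'll triangulate the pad and pegs across both views.

Run:
```python
from h import *
T,S=load("top"),load("scene")
def blob(c,x0,y0,x1,y1,lo,hi):
    g=c["image"].max(2); g=cv2.GaussianBlur(g,(0,0),.5)[y0:y1,x0:x1]
    n,l,st,ce=cv2.connectedComponentsWithStats(((g>=lo)&(g<hi)).astype(np.uint8))
    i=1+st[1:,4].argmax(); return ce[i]+[x0,y0],st[i]
def tri(a,b):
    P=[c["K"]@np.c_[c["R"],c["t"]] for c in(T,S)]
    q=[cv2.undistortPoints(np.float64(p).reshape(1,1,2),c["K"],c["dist"],P=c["K"]).reshape(2,1) for c,p in((T,a),(S,b))]
    X=cv2.triangulatePoints(P[0],P[1],*q); return (X[:3]/X[3]).ravel()
pt,st=blob(T,122,208,148,232,0,60); ps,ss=blob(S,375,302,402,328,0,60)
print(pt,st,ps,ss); print("pad",cast(T,pt,.042).round(4),cast(S,ps,.042).round(4),tri(pt,ps).round(4))
A=[(110.9,220.3),(155.6,216.2)];B=[(408.8,329.6),(375.4,295)]
print("pegs T",cast(T,A,.066).round(4),"S",cast(S,B,.066).round(4),[tri(a,b).round(4) for a,b in zip(A,B)])
u=cast(T,A,.066)+cast(S,B,.066);print(u.mean(0)/2, np.degrees(np.arctan2(*(u[0]-u[1])[:2][::-1])))
# carriage grey rect
im=T["image"].astype(int); g=im.max(2)
for n in("x",):
    m=np.zeros(g.shape,np.uint8); m[195:245,95:180]=((g<150)&(im.max(2)-im.min(2)<30))[195:245,95:180]
    m=cv2.morphologyEx(m,cv2.MORPH_OPEN,np.ones((5,5)))
    k=max(cv2.findContours(m,0,cv2.CHAIN_APPROX_NONE)[0],key=cv2.contourArea)
    print("carriage",cv2.minAreaRect(cast(T,k,.032)[:,:2].astype(np.float32)))
# white base in scene + plate in scene
hs=cv2.cvtColor(S["image"],cv2.COLOR_BGR2HSV); w=((hs[...,1]<90)&(hs[...,2]>90)).astype(np.uint8)
m=np.zeros_like(w); m[135:200,255:300]=w[135:200,255:300]
k=max(cv2.findContours(m,0,cv2.CHAIN_APPROX_NONE)[0],key=cv2.contourArea)
print("plate S",cv2.minAreaRect(cast(S,k,.008)[:,:2].astype(np.float32)))
# plate from holes, top view
H=[(300+113/4.4,205+113/4.4),(300+283/4.4,205+200/4.4)]; p=cast(T,H,.006); print("holes",p,p.mean(0),np.linalg.norm(p[0]-p[1]),np.degrees(np.arctan2(*(p[0]-p[1])[:2][::-1])))
```

```text
[136.27941176 219.69117647] [  8   6  14  13 136] [388.46341463 314.71544715] [  8   7  12  13 123]
pad [[0.4972 0.2976 0.042 ]] [[0.5007 0.299  0.042 ]] [0.4982 0.299  0.0364]
pegs T [[0.4866 0.3534 0.066 ]
 [0.5062 0.2436 0.066 ]] S [[0.4913 0.3525 0.066 ]
 [0.5068 0.2468 0.066 ]] [array([0.488 , 0.354 , 0.0612]), array([0.5063, 0.2453, 0.0625])]
[0.49771221 0.29908746 0.066     ] 99.22523850143513
carriage ((0.4969509243965149, 0.2958976924419403), (0.06900167465209961, 0.18599165976047516), 10.58379077911377)
plate S ((0.49238547682762146, -0.23610886931419373), (0.16870392858982086, 0.075284443795681), 67.22429656982422)
holes [[ 0.5147859  -0.18540002  0.006     ]
 [ 0.47170142 -0.28755915  0.006     ]] [ 0.49324366 -0.23647959  0.006     ] 0.11087272287438792 67.13295383894149
```

apply_moves([
  [[0, 0, 0], 0.112],
  [[0, 0, 0], 0.112],
  [[0, 0, 0], 0.112],
  [[0, 0, 0], 0.112],
  [[0, 0, 0], 0.112],
], claw=1)

```text
clock: 0.6
tool_pos: [0.176, 0.5992, 0.2183]
eef_rot: [0.413, 0.911, -0.001, -0.0]
ft_force: [0.4, 0.5, -0.2]
width: 0.0852
```

apply_moves([
  [[0, 0, 0], 0.112],
  [[0, 0, 0], 0.112],
  [[0, 0, 0], 0.112],
  [[0, 0, 0], 0.112],
  [[0, 0, 0], 0.112],
])

```text
clock: 1.1
tool_pos: [0.176, 0.5992, 0.2183]
eef_rot: [0.648, 0.761, -0.001, 0.0]
ft_force: [-0.6, 0.5, 0.1]
width: 0.0852
```

apply_moves([
  [[0, 0, 0], 0.112],
  [[0, 0, 0], 0.112],
  [[0, 0, 0], 0.112],
  [[0, 0, 0], 0.112],
  [[0, 0, 0], 0.112],
])

```text
clock: 1.6
tool_pos: [0.1759, 0.5992, 0.2183]
eef_rot: [0.833, 0.553, -0.001, 0.0]
ft_force: [-0.6, 0.0, 0.1]
width: 0.0856
```

apply_moves([
  [[-1.68, 3.69, 0], 0],
  [[-1.68, 3.69, 0], 0],
  [[-1.68, 3.69, 0], 0],
  [[-1.68, 3.69, 0], 0],
  [[-1.68, 3.69, 0], 0],
])

```text
clock: 2.1
tool_pos: [0.3147, 0.4497, 0.2185]
eef_rot: [0.832, 0.555, -0.0, 0.0]
ft_force: [0.5, -0.3, 0.2]
width: 0.0853
```

apply_moves([
  [[-1.68, 3.69, 0], 0],
  [[-1.68, 3.69, 0], 0],
  [[-1.68, 3.69, 0], 0],
  [[-1.68, 3.69, 0], 0],
  [[-1.68, 3.69, 0], 0],
])

```text
clock: 2.6
tool_pos: [0.4527, 0.3011, 0.2186]
eef_rot: [0.832, 0.555, -0.0, -0.0]
ft_force: [0.3, 0.3, 0.8]
width: 0.0858
```

apply_moves([
  [[-3.17, 1.66, 0], 0],
  [[-3.17, 1.66, 0], 0],
  [[-3.17, 1.66, 0], 0],
  [[-3.17, 1.66, 0], 0],
  [[-3.17, 1.66, 0], 0],
])

```text
clock: 3.1
tool_pos: [0.4674, 0.1229, 0.2187]
eef_rot: [0.832, 0.555, -0.0, -0.0]
ft_force: [0.3, 0.5, 0.6]
width: 0.0856
```

apply_moves([
  [[-3.17, 1.66, 0], 0],
  [[-3.17, 1.66, 0], 0],
  [[-3.17, 1.66, 0], 0],
  [[-3.17, 1.66, 0], 0],
  [[-3.17, 1.66, 0], 0],
])

```text
clock: 3.6
tool_pos: [0.483, -0.0553, 0.2187]
eef_rot: [0.832, 0.555, -0.0, -0.0]
ft_force: [1.1, -1.1, -0.5]
width: 0.0854
```

apply_moves([
  [[-3.17, 1.66, 0], 0],
  [[-3.17, 1.66, 0], 0],
  [[-3.17, 1.66, 0], 0],
  [[-3.17, 1.66, 0], 0],
  [[-3.17, 1.66, 0], 0],
])

```text
clock: 4.1
tool_pos: [0.4986, -0.2334, 0.2186]
eef_rot: [0.832, 0.554, -0.0, -0.0]
ft_force: [-0.7, 0.3, 0.2]
width: 0.0854
```

apply_moves([
  [[-0.4, -0.4, 3], 0],
  [[0, 0, 3], 0],
  [[0, 0, 3], 0],
  [[0, 0, 3], 0],
  [[0, 0, 2], 0],
])

```text
clock: 4.6
tool_pos: [0.4925, -0.2336, 0.0766]
eef_rot: [0.832, 0.555, -0.001, -0.002]
ft_force: [0.6, 0.2, 0.0]
width: 0.0855
```

apply_moves([
  [[0, 0, 1], 0],
  [[0, 0, 1], 0],
  [[0, 0, 1], 0],
  [[0, 0, 0.8], 0],
  [[0, 0, 0], 0],
])

```text
clock: 5.1
tool_pos: [0.4934, -0.234, 0.0403]
eef_rot: [0.832, 0.555, -0.0, -0.001]
ft_force: [-0.5, -0.1, -0.1]
width: 0.0852
```

Run:
```python
from rig import optics
import cv2, numpy as np
a=optics.read_camera("top")["image"][170:290,270:430]; b=optics.read_camera("scene")["image"][100:220,200:360]
cv2.imwrite("pics/grasp.png",cv2.resize(np.hstack([a,b]),None,fx=2.5,fy=2.5,interpolation=cv2.INTER_CUBIC))
```

```text
(no output)
```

View pics/grasp.png

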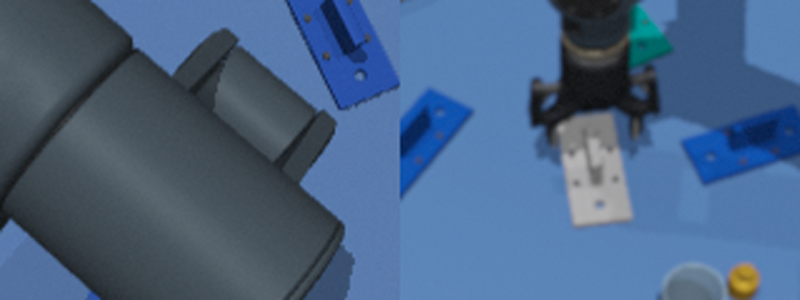

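The crop shows the open fingers straddling the plate's far part, at crop pixels (540,120) and (645,120), with the fin near (595,160). I'll check whether parallax explains the offset.

Run:
```python
from h import *
c=load("scene"); a=np.radians(-22.7); y=np.array([np.cos(a),np.sin(a),0]); x=np.array([-y[1],y[0],0]); p=np.array([.4934,-.234,0])
f=lambda X:((proj(c,X)-[200,100])*2.5+[400,0]).round().tolist()
for z in(.02,.03,.06,.1): print(z,f([p-.05*y+[0,0,z],p+.05*y+[0,0,z]]))
q=np.array([.493,-.2355,.053]); print("fin top ends",f([q-.03*x,q+.03*x]),"plate ends",f([q-.08*x-[0,0,.045],q+.08*x-[0,0,.045]]))
```

```text
0.02 [[633.0, 157.0], [552.0, 167.0]]
0.03 [[633.0, 152.0], [551.0, 162.0]]
0.06 [[634.0, 137.0], [551.0, 147.0]]
0.1 [[636.0, 116.0], [549.0, 125.0]]
fin top ends [[589.0, 125.0], [596.0, 165.0]] plate ends [[583.0, 116.0], [602.0, 221.0]]
```

Run:
```python
from h import *
from rig import optics
c=load("scene"); b=optics.read_camera("scene")["image"][120:200,240:320]; k=7
o=cv2.resize(b,None,fx=k,fy=k,interpolation=cv2.INTER_CUBIC)
a=np.radians(-22.7); y=np.array([np.cos(a),np.sin(a),0]); x=np.array([-y[1],y[0],0]); p=np.array([.4934,-.234,0])
for s in(-.0425,.0425):
  for w in(-.011,.011):
    q=((proj(c,p+s*y+w*x+[0,0,.031])[0]-[240,120]+.5)*k).astype(int); cv2.circle(o,tuple(map(int,q)),4,(0,0,255),-1)
q0=np.array([.493,-.2355,.053])
for w in(-.03,.03):
  for s in(-.007,.007):
    q=((proj(c,q0+s*y+w*x)[0]-[240,120]+.5)*k).astype(int); cv2.circle(o,tuple(map(int,q)),4,(0,255,0),-1)
cv2.imwrite("pics/grasp2.png",o)
```

```text
(no output)
```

View pics/grasp2.png

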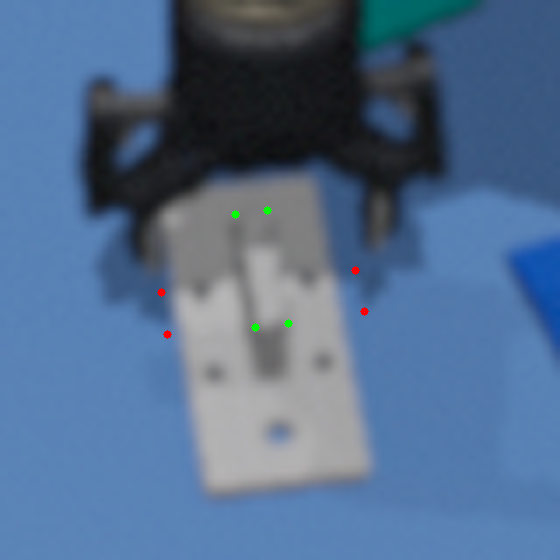

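The green markers (fin) match, but the fingertips at (150,260) and (378,240) are about 60 px (about 3 cm) from the predicted red markers. I'll check the calibration against the robot base before closing.

Run:
```python
from h import *
from rig import env,optics
s=env.observe(); print(s["qpos"].round(4) if hasattr(s["qpos"],'round') else s["qpos"],s["tool_pos"],s["eef_rot"])
for n in("scene","top"):
    c=load(n); d=optics.read_camera(n)
    print(n,"base z0,.1,.3",proj(c,[[0,0,0],[0,0,.1],[0,0,.3]]).round().tolist(), "dR",abs(d["R"]-c["R"]).max(),abs(d["t"]-c["t"]).max())
    print(" axis above tcp",proj(c,[[.4934,-.234,z] for z in(.03,.09,.15,.2,.3,.4)]).round().tolist())
    o=d["image"]
    if n=="scene": cv2.imwrite("pics/s3.png",o)
    print(" blue fwd of cam",d["R"][2])
c=load("scene"); r=np.array([[240+264/7,120+252/7]]); print([cast(c,r,z).round(3).tolist() for z in(.02,.031,.05,.08)])
```

```text
[-0.6475  0.6941  1.7635 -0.      0.6829 -0.2526] [ 0.49408784 -0.23452222  0.04138683] [8.32088213e-01 5.54643047e-01 1.76836404e-04 5.14892735e-04]
scene base z0,.1,.3 [[447.0, 156.0], [460.0, 135.0], [492.0, 83.0]] dR 0.0 0.0
 axis above tcp [[277.0, 163.0], [277.0, 150.0], [277.0, 137.0], [277.0, 124.0], [278.0, 96.0], [278.0, 62.0]]
 blue fwd of cam [-0.26978434 -0.41796296 -0.86748105]
top base z0,.1,.3 [[235.0, 436.0], [231.0, 447.0], [222.0, 476.0]] dR 0.0 0.0
 axis above tcp [[345.0, 239.0], [349.0, 236.0], [352.0, 232.0], [356.0, 228.0], [363.0, 220.0], [373.0, 211.0]]
 blue fwd of cam [ 0.20562133  0.02047036 -0.97841752]
[[[0.474, -0.262, 0.02]], [[0.479, -0.254, 0.031]], [[0.486, -0.242, 0.05]], [[0.498, -0.222, 0.08]]]
```

View pics/s3.png

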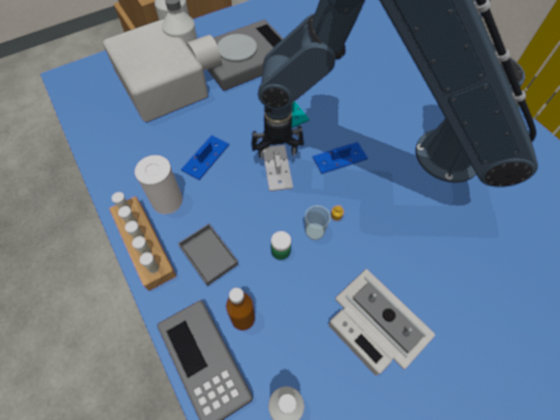

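The base matches the calibration and the tool axis column is right. The open fingers only look too far back along the viewing ray. I'll nearly close the jaws and look at the pads against the fin.

apply_moves([
  [[0, 0, 0], 0],
  [[0, 0, 0], 0],
  [[0, 0, 0], 0],
  [[0, 0, 0], 0],
  [[0, 0, 0], 0],
], claw=-0.4, squeeze=20)

```text
clock: 5.85
tool_pos: [0.4937, -0.2343, 0.0409]
eef_rot: [0.832, 0.555, -0.0, -0.0]
ft_force: [-0.6, -0.0, 0.3]
width: 0.0254
```

Run:
```python
from h import *
from rig import optics,env
print(env.observe()["width"],env.observe()["ft_force"])
c=load("scene"); b=optics.read_camera("scene")["image"][120:200,240:320]; k=7
o=cv2.resize(b,None,fx=k,fy=k,interpolation=cv2.INTER_CUBIC)
cv2.imwrite("pics/grasp4.png",o)
```

```text
0.02535207342408992 [-0.59528102 -0.00676985  0.34786943]
```

View pics/grasp4.png

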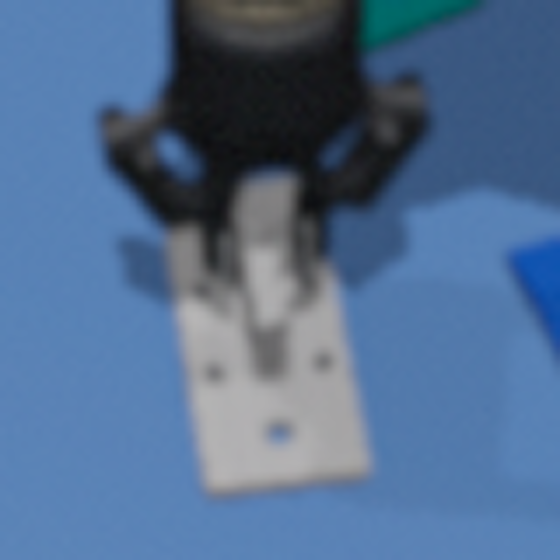

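The jaws straddle the fin cleanly. I'll close and lift, then check the offset by wrench and picture.

apply_moves([
  [[0, 0, 0], 0],
  [[0, 0, 0], 0],
  [[0, 0, 0], 0],
  [[0, 0, 0], 0],
  [[0, 0, 0], 0],
], claw=-1, squeeze=80)

```text
clock: 6.4
tool_pos: [0.4936, -0.2342, 0.0409]
eef_rot: [0.832, 0.555, -0.0, -0.0]
ft_force: [-0.2, 0.3, 0.1]
width: 0.0
```

apply_moves([
  [[0, 0, -0.5], 0],
  [[0, 0, -2], 0],
  [[0, 0, -3], 0],
  [[0, 0, -4], 0],
  [[0, 0, -4], 0],
])

```text
clock: 6.9
tool_pos: [0.4932, -0.2339, 0.1772]
eef_rot: [0.832, 0.555, -0.0, -0.001]
ft_force: [1.2, -0.6, -0.8]
width: -0.0
```

apply_moves([
  [[0, 0, -1.5], 0],
  [[0, 0, 0], 0],
  [[0, 0, 0], 0],
  [[0, 0, 0], 0],
  [[0, 0, 0], 0],
])

```text
clock: 7.4
tool_pos: [0.4928, -0.2337, 0.1893]
eef_rot: [0.832, 0.555, -0.001, -0.002]
ft_force: [0.0, 0.1, 0.3]
width: 0.0003
```

Run:
```python
from h import *
from rig import optics,env
s=env.observe(); print(s["width"],s["ft_force"],s["ft_torque"],s["tool_pos"],s["eef_rot"])
b=optics.read_camera("scene")["image"]; cv2.imwrite("lift_s.png",b); a=optics.read_camera("top")["image"];cv2.imwrite("lift_t.png",a)
s=env.observe(); print(s["ft_force"],s["ft_torque"])
o=np.hstack([cv2.resize(b[70:190,220:340],None,fx=3.3,fy=3.3,interpolation=2),cv2.resize(a[180:300,290:410],None,fx=3.3,fy=3.3,interpolation=2)])
cv2.imwrite("pics/lift.png",o)
```

```text
0.00025658745736904863 [0.00203121 0.1344831  0.31936037] [ 0.02326598 -0.0399946   0.03827211] [ 0.49283221 -0.23365866  0.18932504] [ 8.32122627e-01  5.54588969e-01 -5.78441163e-04 -1.63537010e-03]
[-0.54196826  0.05017337  0.14435355] [-0.0283227  -0.0323003  -0.00851867]
```

View pics/lift.png

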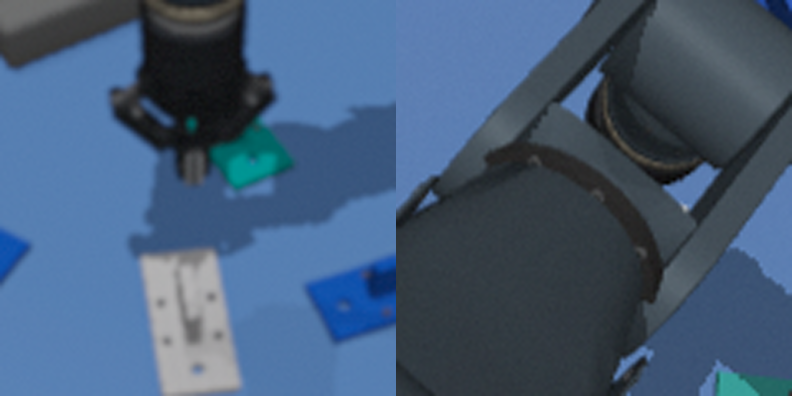

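The jaws closed on nothing (width 0), so the fingers were above the fin. The closed tips at raw pixel (278.5,124.5) also lie about 30 to 40 mm higher than the readings imply, while the lateral axis agrees in both views. I'll reopen, go lower and watch the force.

apply_moves([
  [[0, 0, 2], 0],
  [[0, 0, 3], 0],
  [[0, 0, 3], 0],
  [[0, 0, 3], 0],
  [[0, 0, 2], 0],
], claw=1)

```text
clock: 8.0
tool_pos: [0.4926, -0.2335, 0.0584]
eef_rot: [0.832, 0.555, -0.001, -0.002]
ft_force: [0.2, -0.0, -0.2]
width: 0.0722
```

apply_moves([
  [[0, 0, 1], 0],
  [[0, 0, 1], 0],
  [[0, 0, 0.8], 0],
  [[0, 0, 0.6], 0],
  [[0, 0, 0], 0],
])

```text
clock: 8.5
tool_pos: [0.4936, -0.2342, 0.0266]
eef_rot: [0.832, 0.555, -0.0, -0.0]
ft_force: [-0.1, 0.7, 0.7]
width: 0.0855
```

apply_moves([
  [[0, 0, 0.2], 0],
  [[0, 0, 0.2], 0],
  [[0, 0, 0.1], 0],
  [[0, 0, 0], 0],
  [[0, 0, 0], 0],
])

```text
clock: 9.0
tool_pos: [0.4938, -0.2343, 0.022]
eef_rot: [0.832, 0.555, 0.0, 0.0]
ft_force: [-0.9, -0.4, -0.6]
width: 0.0855
```

Run:
```python
from h import *
from rig import optics,env
s=env.observe(); print(s["width"],s["ft_force"],s["tool_pos"])
b=optics.read_camera("scene")["image"][120:200,240:320]
cv2.imwrite("pics/low.png",cv2.resize(b,None,fx=7,fy=7,interpolation=cv2.INTER_CUBIC))
```

```text
0.08551731519169324 [-0.90365353 -0.36018466 -0.5644097 ] [ 0.4937918  -0.23431059  0.02204847]
```

View pics/low.png

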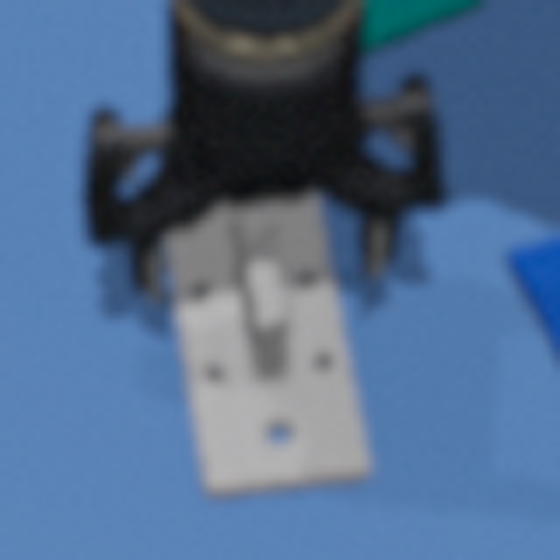

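apply_moves([
  [[0, 0, 0.3], 0],
  [[0, 0, 0.3], 0],
  [[0, 0, 0.2], 0],
  [[0, 0, 0.2], 0],
  [[0, 0, 0], 0],
])

```text
clock: 9.55
tool_pos: [0.4935, -0.2341, 0.0115]
eef_rot: [0.832, 0.555, -0.0, -0.0]
ft_force: [-0.2, -0.0, 0.6]
width: 0.0851
```

apply_moves([
  [[0, 0, 0.1], 0],
  [[0, 0, 0.1], 0],
  [[0, 0, 0.1], 0],
  [[0, 0, 0], 0],
  [[0, 0, 0], 0],
])

```text
clock: 10.05
tool_pos: [0.4937, -0.2343, 0.0089]
eef_rot: [0.832, 0.555, -0.0, 0.0]
ft_force: [0.2, 0.4, -0.5]
width: 0.0856
```

apply_moves([
  [[0, 0, 0.1], 0],
  [[0, 0, 0.1], 0],
  [[0, 0, 0], 0],
  [[0, 0, 0], 0],
  [[0, 0, 0], 0],
])

```text
clock: 10.55
tool_pos: [0.4937, -0.2343, 0.0069]
eef_rot: [0.832, 0.555, -0.0, -0.0]
ft_force: [0.1, 0.3, -0.6]
width: 0.0853
```

apply_moves([
  [[0, 0, 0], 0],
  [[0, 0, 0], 0],
  [[0, 0, 0], 0],
  [[0, 0, 0], 0],
  [[0, 0, 0], 0],
], claw=-1, squeeze=30)

```text
clock: 11.05
tool_pos: [0.4939, -0.2344, 0.007]
eef_rot: [0.832, 0.555, 0.0, 0.0]
ft_force: [0.1, 0.5, -1.2]
width: 0.0136
```

apply_moves([
  [[0, 0, 0], 0],
  [[0, 0, 0], 0],
  [[0, 0, 0], 0],
  [[0, 0, 0], 0],
  [[0, 0, 0], 0],
])

```text
clock: 11.55
tool_pos: [0.494, -0.2344, 0.007]
eef_rot: [0.832, 0.555, 0.0, 0.0]
ft_force: [0.4, -1.0, 0.9]
width: 0.0137
```

Gripped at 13.7 mm, so the TCP reading is about 30 mm too low relative to the real pads. From here I use plate underside z = reading − 0.007.

apply_moves([
  [[0, 0, 0], 0],
  [[0, 0, -0.5], 0],
  [[0, 0, -2], 0],
  [[0, 0, -3], 0],
  [[0, 0, -4], 0],
], squeeze=80)

```text
clock: 12.05
tool_pos: [0.4914, -0.2327, 0.1009]
eef_rot: [0.832, 0.555, -0.001, -0.003]
ft_force: [0.6, -0.4, -2.9]
width: 0.0127
```

apply_moves([
  [[0, 0, -4], 0],
  [[0, 0, -2.5], 0],
  [[0, 0, 0], 0],
  [[0, 0, 0], 0],
  [[0, 0, 0], 0],
])

```text
clock: 12.55
tool_pos: [0.4921, -0.2331, 0.1649]
eef_rot: [0.832, 0.555, -0.001, -0.002]
ft_force: [-1.0, 0.0, -3.6]
width: 0.0128
```

Run:
```python
from h import *
from rig import optics,env
F=[];Q=[]
d=optics.read_camera("scene"); b=d["image"]; cv2.imwrite("lift2_s.png",b)
for i in range(5):
    s=env.observe();F.append(s["ft_force"]);Q.append(s["ft_torque"]);optics.read_camera("top")
s=env.observe(); print(np.mean(F,0),np.mean(Q,0),s["tool_pos"],s["width"],s["eef_rot"])
c=load("scene"); zp=s["tool_pos"][2]-.007
a=np.radians(-22.7); y=np.array([-np.sin(a),np.cos(a),0]); x=np.array([np.cos(a),np.sin(a),0])
p=np.array([.493,-.2355,zp]); p[:2]+=np.array(s["tool_pos"][:2])-[.494,-.2344]
o=cv2.resize(b[60:200,210:350],None,fx=4,fy=4,interpolation=2)
P=[p+u*.035*x+v*.08*y+[0,0,.008] for u,v in((-1,-1),(1,-1),(1,1),(-1,1))]+[p+v*.055*y+[0,0,.008] for v in(-1,1)]
for q in proj(c,P): cv2.circle(o,tuple(int(t) for t in (q-[210,60]+.5)*4),3,(0,0,255),-1)
cv2.imwrite("pics/lift2.png",o)
```

```text
[ 0.14394796  0.17231536 -3.13535893] [-0.02579023 -0.00874108 -0.00050926] [ 0.49334631 -0.2340311   0.1659378 ] 0.012557520664341177 [ 8.32124137e-01  5.54588570e-01 -3.21762560e-04 -9.14381915e-04]
```

View pics/lift2.png

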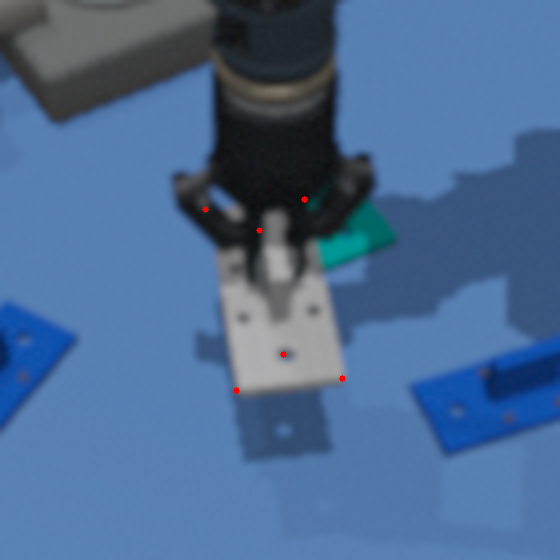

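The predicted corners and hole (red) fit the held plate: it hangs level and centred, weighing about 3.1 N. Now I'll turn it and carry it over the tester.

apply_moves([
  [[0, 0, 0], -0.116],
  [[0, 0, 0], -0.116],
  [[0, 0, 0], -0.116],
  [[0, 0, 0], -0.116],
  [[0, 0, 0], -0.116],
])

```text
clock: 13.35
tool_pos: [0.4936, -0.2342, 0.1665]
eef_rot: [0.637, 0.771, -0.0, -0.0]
ft_force: [0.6, 0.6, -3.7]
width: 0.0127
```

apply_moves([
  [[2, 0.4, 0], 0],
  [[3.5, 0.7, 0], 0],
  [[3.5, 0.7, 0], 0],
  [[3.5, 0.7, 0], 0],
  [[3.5, 0.7, 0], 0],
])

```text
clock: 13.85
tool_pos: [0.4956, -0.0699, 0.1667]
eef_rot: [0.639, 0.769, 0.0, -0.0]
ft_force: [0.9, -0.3, -3.0]
width: 0.0129
```

apply_moves([
  [[3.5, 0.7, 0], 0],
  [[3.5, 0.7, 0], 0],
  [[3.5, 0.7, 0], 0],
  [[3.5, 0.7, 0], 0],
  [[3.5, 0.7, 0], 0],
])

```text
clock: 14.35
tool_pos: [0.4979, 0.1088, 0.1668]
eef_rot: [0.639, 0.769, -0.0, -0.0]
ft_force: [1.2, -0.3, -3.5]
width: 0.0131
```

apply_moves([
  [[3.5, 0.7, 0], 0],
  [[3.5, 0.7, 0], 0],
  [[3.5, 0.7, 0], 0],
  [[3.5, 0.7, 0], 0],
  [[2, 0.3, 0], 0],
])

```text
clock: 14.85
tool_pos: [0.499, 0.273, 0.1667]
eef_rot: [0.638, 0.77, 0.001, -0.0]
ft_force: [0.5, -0.1, -3.8]
width: 0.0131
```

apply_moves([
  [[2, 0, 0], 0],
  [[0, 0, 0], 0],
  [[0, 0, 0], 0],
  [[0, 0, 0], 0],
  [[0, 0, 0], 0],
])

```text
clock: 15.35
tool_pos: [0.4955, 0.289, 0.1668]
eef_rot: [0.639, 0.769, -0.0, -0.0]
ft_force: [-0.4, -0.8, -3.6]
width: 0.0131
```

apply_moves([
  [[1.1, 0.4, 2], 0],
  [[0, 0, 2], 0],
  [[0, 0, 2], 0],
  [[0, 0, 1.5], 0],
  [[0, 0, 0], 0],
])

```text
clock: 15.85
tool_pos: [0.4958, 0.3, 0.0898]
eef_rot: [0.639, 0.769, -0.002, -0.001]
ft_force: [-0.7, -0.7, -2.9]
width: 0.0132
```

apply_moves([
  [[0, 0, 0], 0],
  [[0, 0, 0], 0],
  [[0, 0, 0], 0],
  [[0, 0, 0], 0],
  [[0, 0, 0], 0],
])

```text
clock: 16.35
tool_pos: [0.4975, 0.3016, 0.0925]
eef_rot: [0.639, 0.769, 0.0, 0.0]
ft_force: [-0.5, 0.4, -3.2]
width: 0.0129
```

Run:
```python
from h import *
from rig import optics,env
for n in("scene","top"):
    d=optics.read_camera(n); np.savez(f"{n}h.npz",**d)
s=env.observe(); t=np.array(s["tool_pos"]); print(t,s["ft_force"])
o=[]
for n,(x0,y0,w,h) in(("scene",(325,235,110,150)),("top",(80,165,110,100))):
    c=load(n); im=np.load(n+"h.npz")["image"]
    a=np.radians(10.5); x=np.array([np.cos(a),np.sin(a),0]); y=np.array([-x[1],x[0],0])
    p=np.array([t[0],t[1],t[2]-.007])-.0016*y
    k=3.6; v=cv2.resize(im[y0:y0+h,x0:x0+w],None,fx=k,fy=k,interpolation=2)
    P=[p+u*.035*x+q*.08*y+[0,0,.008] for u,q in((-1,-1),(1,-1),(1,1),(-1,1))]+[p+q*.055*y+[0,0,.008] for q in(-1,1)]
    for q in proj(c,P): cv2.circle(v,tuple(int(e) for e in (q-[x0,y0]+.5)*k),2,(0,0,255),-1)
    o.append(np.vstack([v,np.zeros((540-v.shape[0],v.shape[1],3),np.uint8)]))
cv2.imwrite("pics/hover.png",np.hstack(o))
```

```text
[0.49732147 0.30160013 0.09222071] [-0.58298908 -0.21271751 -3.21832634]
```

View pics/hover.png

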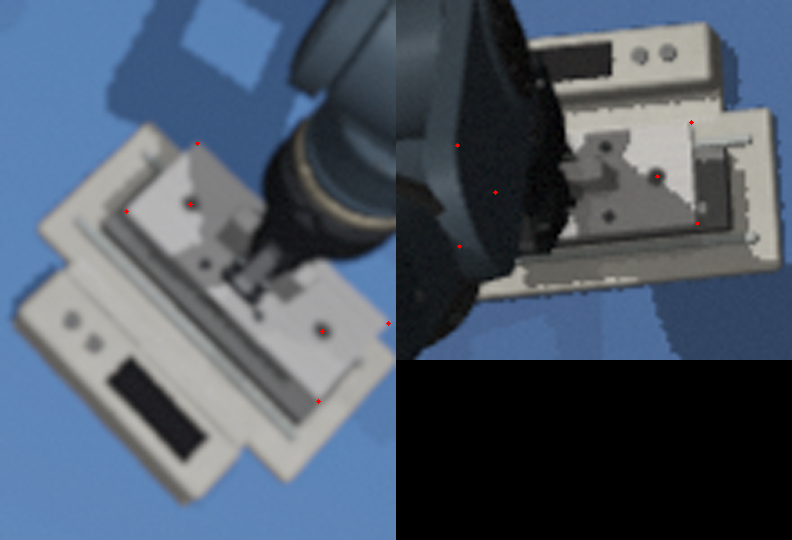

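The red markers (predicted corners and holes) fit both views to about a pixel. The holes show at (190,204) and (322,331) in the scene crop, and at (657,177) in the top crop. I'll get sub-pixel centres for the holes and compare them with the peg tips in the same camera.

Run:
```python
from h import *
from rig import env
zp=.0922-.007+.008
def cen(im,c0,r,dark,thr):
    g=im.max(2).astype(float); x,y=np.round(c0).astype(int); w=g[y-r:y+r+1,x-r:x+r+1]
    W=np.clip(thr-w,0,None) if dark else np.clip(w-thr,0,None)
    Y,X=np.mgrid[y-r:y+r+1,x-r:x+r+1]; return np.array([(W*X).sum(),(W*Y).sum()])/W.sum(),w.astype(int)
a=np.radians(10.5); ax=np.array([np.cos(a),np.sin(a)]); ay=np.array([-ax[1],ax[0]])
for n,hs,ps in(("scene",[(377.3,291.2),(413.9,326.4)],[(375.4,295),(408.8,329.6)]),("top",[(152,213.7)],[(155.6,216.2),(110.9,220.3)])):
    c=load(n); im=np.load(n+"h.npz")["image"]
    for h in hs:
        e,w=cen(im,h,3,True,np.percentile(im.max(2)[int(h[1])-3:int(h[1])+4,int(h[0])-3:int(h[0])+4],65))
        X=cast(c,[e],zp)[0,:2]; print(n,"hole",e.round(2),X.round(4)," tester xy:",(X@ax).round(4),(X@ay).round(4))
    for p in ps:
        e,w=cen(c["image"],p,4,False,0); print(w)
        for z in(.066,): X=cast(c,[p],z)[0,:2]; print(n,"peg",p,X.round(4),(X@ax).round(4),(X@ay).round(4))
```

```text
scene hole [378.15 290.83] [0.5055 0.2456]  tester xy: 0.5418 0.1494
scene hole [414.13 326.42] [0.4873 0.3537]  tester xy: 0.5436 0.259
[[109 109 108 111 109 109 111 121 134]
 [105 107 110 111 112 110 109 111 119]
 [ 94 104 115 125 126 116 110 109 112]
 [ 80  96 123 142 141 125 111 109 109]
 [ 71  90 121 144 143 127 112 109 108]
 [ 68  84 108 126 127 118 110 109 111]
 [ 71  82  94 104 107 109 109 109 109]
 [ 79  85  90  92 100 105 109 109 110]
 [ 83  88  88  88  96 106 109 109 111]]
scene peg (375.4, 295) [0.5068 0.2468] 0.5432 0.1503
[[ 95 102 108 110 110 111 110 109 112]
 [ 82  94 103 109 116 119 116 111 109]
 [ 71  82  95 110 128 136 128 116 108]
 [ 63  68  86 111 136 147 138 119 111]
 [ 61  66  79 104 127 141 134 119 109]
 [ 66  71  80  93 110 122 121 114 110]
 [ 74  79  85  89  95 105 110 110 110]
 [ 81  83  85  87  93 103 108 109 109]
 [ 84  83  85  86  97 105 109 111 110]]
scene peg (408.8, 329.6) [0.4913 0.3525] 0.5473 0.2571
top hole [151.62 214.51] [0.505  0.2468]  tester xy: 0.5415 0.1507
[[109 110 108 110 110 109 109 110 109]
 [110 108 110 109 111 111 109 107 110]
 [110 118 144 152 102  90  88  99 109]
 [109 128 153 164 104  65  70  81  88]
 [110 102 136 133  83  55  54  62  75]
 [110 107 102  79  58  55  51  52  49]
 [110 109  95  72  58  56  54  50  40]
 [111 108 106  78  64  55  48  42  40]
 [109 110 109  94  74  66  68  46  47]]
top peg (155.6, 216.2) [0.5062 0.2436] 0.5421 0.1473
[[108 110 109 108 110 109 108 109 108]
 [109 107 107 108 108 109 109 108 109]
 [109 108 110 121 111  94 102  98  95]
 [109 109 127 149 153 107  65  69  75]
 [109 108 127 154 142  90  53  52  57]
 [109 107 112 108  86  63  53  51  51]
 [107 108 108 102  86  61  50  52  50]
 [109 107 108 109  93  74  63  54  45]
 [108 108 108 108 106  89  74  70  52]]
top peg (110.9, 220.3) [0.4866 0.3534] 0.5429 0.2588
```

Run:
```python
from h import *
a=np.radians(10.5); A=np.array([[np.cos(a),-np.sin(a)],[np.sin(a),np.cos(a)]])
for n,ps in(("scene",[(374.5,294.6),(410,329.3)]),("top",[(154.5,215),(110.3,219.6)])):
    X=cast(load(n),ps,.065)[:,:2]@A; print(n,X.round(4).tolist(),X.mean(0).round(4))
# carriage-edge-based x check and pad, in tester axes
print("pad T,S",np.array([[.4972,.2976],[.5007,.299]])@A, "TCP",np.array([.4973,.3016])@A)
```

```text
scene [[0.5437, 0.1481], [0.5443, 0.2586]] [0.544  0.2034]
top [[0.5456, 0.1501], [0.545, 0.2606]] [0.5453 0.2053]
pad T,S [[0.54310763 0.20200916]
 [0.54680415 0.20274789]] TCP [0.5439349  0.20592395]
```

apply_moves([
  [[-0.07, 0.2, 0.3], 0],
  [[0, 0, 0.5], 0],
  [[0, 0, 0.5], 0],
  [[0, 0, 0.2], 0],
  [[0, 0, 0], 0],
])

```text
clock: 16.95
tool_pos: [0.4988, 0.301, 0.0761]
eef_rot: [0.639, 0.769, -0.001, -0.0]
ft_force: [-0.5, -0.1, -4.0]
width: 0.013
```

apply_moves([
  [[0, 0, 0.1], 0],
  [[0, 0, 0.1], 0],
  [[0, 0, 0.1], 0],
  [[0, 0, 0], 0],
  [[0, 0, 0], 0],
])

```text
clock: 17.45
tool_pos: [0.4993, 0.3012, 0.074]
eef_rot: [0.639, 0.769, 0.0, 0.0]
ft_force: [-0.2, 0.3, -3.1]
width: 0.0132
```

apply_moves([
  [[0, 0, 0.1], 0],
  [[0, 0, 0], 0],
  [[0, 0, 0], 0],
  [[0, 0, 0], 0],
  [[0, 0, 0], 0],
])

```text
clock: 17.95
tool_pos: [0.4993, 0.3012, 0.0729]
eef_rot: [0.639, 0.769, 0.0, 0.0]
ft_force: [0.2, 0.1, -3.8]
width: 0.0127
```

apply_moves([
  [[0, 0, 0.05], 0],
  [[0, 0, 0.05], 0],
  [[0, 0, 0], 0],
  [[0, 0, 0], 0],
  [[0, 0, 0], 0],
])

```text
clock: 18.45
tool_pos: [0.4993, 0.3012, 0.0719]
eef_rot: [0.639, 0.769, 0.0, -0.0]
ft_force: [-0.2, -0.1, -3.7]
width: 0.0131
```

apply_moves([
  [[0, 0, 0.05], 0],
  [[0, 0, 0.05], 0],
  [[0, 0, 0], 0],
  [[0, 0, 0], 0],
  [[0, 0, 0], 0],
])

```text
clock: 18.95
tool_pos: [0.4993, 0.3012, 0.0709]
eef_rot: [0.639, 0.769, -0.0, -0.0]
ft_force: [-1.1, 0.4, -3.4]
width: 0.0129
```

apply_moves([
  [[0, 0, 0.05], 0],
  [[0, 0, 0.05], 0],
  [[0, 0, 0], 0],
  [[0, 0, 0], 0],
  [[0, 0, 0], 0],
])

```text
clock: 19.45
tool_pos: [0.4993, 0.3012, 0.0699]
eef_rot: [0.639, 0.769, 0.0, 0.0]
ft_force: [0.1, -0.1, -2.8]
width: 0.0129
```

apply_moves([
  [[0, 0, 0.05], 0],
  [[0, 0, 0.05], 0],
  [[0, 0, 0], 0],
  [[0, 0, 0], 0],
  [[0, 0, 0], 0],
])

```text
clock: 19.95
tool_pos: [0.4993, 0.3012, 0.0689]
eef_rot: [0.639, 0.769, 0.0, -0.0]
ft_force: [-0.5, -0.7, -2.9]
width: 0.0132
```

Plate at z≈0.062, below the tips, with no contact. The pegs seem to be entering the holes.

apply_moves([
  [[0, 0, 0.05], 0],
  [[0, 0, 0.05], 0],
  [[0, 0, 0.05], 0],
  [[0, 0, 0], 0],
  [[0, 0, 0], 0],
])

```text
clock: 20.45
tool_pos: [0.4993, 0.3012, 0.0674]
eef_rot: [0.639, 0.769, -0.0, -0.0]
ft_force: [0.1, -0.5, -3.7]
width: 0.0133
```

apply_moves([
  [[0, 0, 0.05], 0],
  [[0, 0, 0.05], 0],
  [[0, 0, 0], 0],
  [[0, 0, 0], 0],
  [[0, 0, 0], 0],
])

```text
clock: 20.95
tool_pos: [0.4993, 0.3012, 0.0664]
eef_rot: [0.639, 0.769, -0.0, -0.0]
ft_force: [0.1, -0.4, -3.5]
width: 0.0129
```

```bash
cat > ft.py <<'E'
from rig import env,optics
import numpy as np
F=[];Q=[]
for i in range(5): s=env.observe();F.append(s["ft_force"]);Q.append(s["ft_torque"]);optics.read_camera("top")
a=np.radians(10.5); x=np.array([np.cos(a),np.sin(a)]); f=np.mean(F,0);q=np.mean(Q,0)
print("F tester x,y,z",(f[:2]@x).round(2),(f[:2]@[-x[1],x[0]]).round(2),f[2].round(2),"T",(q[:2]@x).round(3),(q[:2]@[-x[1],x[0]]).round(3),q[2].round(3),np.round(s["tool_pos"],4),np.round(s["eef_rot"],4))
E
python3 ft.py
```

```text
F tester x,y,z -0.03 0.03 -3.33 T -0.017 0.008 -0.016 [0.4994 0.3012 0.0664] [0.6388 0.7694 0.     0.    ]
```

apply_moves([
  [[0, 0, 0.05], 0],
  [[0, 0, 0.05], 0],
  [[0, 0, 0.05], 0],
  [[0, 0, 0], 0],
  [[0, 0, 0], 0],
])

```text
clock: 21.7
tool_pos: [0.4993, 0.3012, 0.0649]
eef_rot: [0.639, 0.769, -0.0, -0.0]
ft_force: [0.4, -0.5, -3.5]
width: 0.0132
```

apply_moves([
  [[0, 0, 0.05], 0],
  [[0, 0, 0.05], 0],
  [[0, 0, 0], 0],
  [[0, 0, 0], 0],
  [[0, 0, 0], 0],
])

```text
clock: 22.2
tool_pos: [0.4994, 0.3012, 0.0639]
eef_rot: [0.639, 0.769, 0.0, 0.0]
ft_force: [-0.0, -0.2, -4.1]
width: 0.0131
```

apply_moves([
  [[0, 0, 0.05], 0],
  [[0, 0, 0.05], 0],
  [[0, 0, 0], 0],
  [[0, 0, 0], 0],
  [[0, 0, 0], 0],
])

```text
clock: 22.7
tool_pos: [0.4993, 0.3012, 0.0629]
eef_rot: [0.639, 0.769, -0.0, 0.0]
ft_force: [0.9, -0.1, -3.9]
width: 0.0131
```

```bash
python3 ft.py
```

```text
F tester x,y,z 0.23 0.08 -3.95 T -0.001 0.015 -0.009 [0.4993 0.3012 0.0629] [0.6388 0.7694 0.     0.    ]
```

apply_moves([
  [[0, 0, 0.05], 0],
  [[0, 0, 0.05], 0],
  [[0, 0, 0.05], 0],
  [[0, 0, 0.05], 0],
  [[0, 0, 0], 0],
])

```text
clock: 23.45
tool_pos: [0.4993, 0.3012, 0.0608]
eef_rot: [0.639, 0.769, -0.0, -0.0]
ft_force: [-0.3, 0.1, -3.0]
width: 0.013
```

apply_moves([
  [[0, 0, 0.05], 0],
  [[0, 0, 0.05], 0],
  [[0, 0, 0.05], 0],
  [[0, 0, 0.05], 0],
  [[0, 0, 0], 0],
])

```text
clock: 23.95
tool_pos: [0.4992, 0.3012, 0.0588]
eef_rot: [0.639, 0.769, -0.0, -0.0]
ft_force: [-0.3, 0.6, -3.1]
width: 0.0131
```

apply_moves([
  [[0, 0, 0.05], 0],
  [[0, 0, 0.05], 0],
  [[0, 0, 0.05], 0],
  [[0, 0, 0.05], 0],
  [[0, 0, 0], 0],
])

```text
clock: 24.45
tool_pos: [0.4992, 0.3012, 0.0568]
eef_rot: [0.639, 0.769, -0.0, -0.0]
ft_force: [-0.4, -0.3, -3.0]
width: 0.0129
```

```bash
python3 ft.py
```

```text
F tester x,y,z -0.07 -0.19 -3.26 T 0.006 -0.003 -0.001 [0.4994 0.3012 0.0569] [0.6388 0.7694 0.     0.    ]
```

Plate at 0.050 with the pegs well through and no side force. On to the pad.

apply_moves([
  [[0, 0, 0.1], 0],
  [[0, 0, 0.1], 0],
  [[0, 0, 0.1], 0],
  [[0, 0, 0.1], 0],
  [[0, 0, 0.1], 0],
])

```text
clock: 25.2
tool_pos: [0.4993, 0.3012, 0.0518]
eef_rot: [0.639, 0.769, -0.0, 0.0]
ft_force: [0.0, -0.3, -3.0]
width: 0.013
```

apply_moves([
  [[0, 0, 0.05], 0],
  [[0, 0, 0.05], 0],
  [[0, 0, 0.05], 0],
  [[0, 0, 0.05], 0],
  [[0, 0, 0.05], 0],
])

```text
clock: 25.7
tool_pos: [0.4993, 0.3012, 0.0494]
eef_rot: [0.639, 0.769, 0.0, 0.0]
ft_force: [1.3, -0.0, -3.7]
width: 0.0129
```

apply_moves([
  [[0, 0, 0.05], 0],
  [[0, 0, 0.05], 0],
  [[0, 0, 0], 0],
  [[0, 0, 0], 0],
  [[0, 0, 0], 0],
])

```text
clock: 26.2
tool_pos: [0.4994, 0.3012, 0.049]
eef_rot: [0.639, 0.769, 0.0, 0.0]
ft_force: [-2.3, -0.6, 5.2]
width: 0.0129
```

```bash
python3 ft.py
```

```text
F tester x,y,z -1.85 -0.63 5.15 T -0.095 0.401 0.0 [0.4994 0.3012 0.049 ] [6.387e-01 7.694e-01 1.000e-04 1.000e-04]
```

apply_moves([
  [[0, 0, 0.05], 0],
  [[0, 0, 0.05], 0],
  [[0, 0, 0.05], 0],
  [[0, 0, 0.05], 0],
  [[0, 0, 0], 0],
])

```text
clock: 26.95
tool_pos: [0.4994, 0.3012, 0.0469]
eef_rot: [0.639, 0.769, 0.0, 0.0]
ft_force: [-2.1, -1.6, 5.1]
width: 0.013
```

```bash
python3 ft.py
```

```text
F tester x,y,z -1.72 -0.61 5.52 T -0.056 0.379 -0.02 [0.4994 0.3012 0.0469] [6.387e-01 7.694e-01 1.000e-04 1.000e-04]
```

apply_moves([
  [[0, 0, 0.06], 0],
  [[0, 0, 0.06], 0],
  [[0, 0, 0.06], 0],
  [[0, 0, 0.06], 0],
  [[0, 0, 0.06], 0],
])

```text
clock: 27.7
tool_pos: [0.4994, 0.3012, 0.0439]
eef_rot: [0.639, 0.769, 0.0, 0.0]
ft_force: [-2.3, -0.8, 5.6]
width: 0.0126
```

apply_moves([
  [[0, 0, 0.06], 0],
  [[0, 0, 0.06], 0],
  [[0, 0, 0.06], 0],
  [[0, 0, 0.06], 0],
  [[0, 0, 0], 0],
])

```text
clock: 28.2
tool_pos: [0.4994, 0.3012, 0.0415]
eef_rot: [0.639, 0.769, 0.0, 0.0]
ft_force: [-2.1, -1.2, 4.7]
width: 0.0129
```

apply_moves([
  [[0, 0, 0.04], 0],
  [[0, 0, 0.04], 0],
  [[0, 0, 0.04], 0],
  [[0, 0, 0], 0],
  [[0, 0, 0], 0],
])

```text
clock: 28.7
tool_pos: [0.4994, 0.3012, 0.0402]
eef_rot: [0.639, 0.769, 0.0, 0.0]
ft_force: [-2.0, -1.3, 4.5]
width: 0.0128
```

```bash
python3 ft.py
```

```text
F tester x,y,z -2.01 -0.69 4.84 T -0.087 0.36 -0.021 [0.4994 0.3012 0.0402] [6.388e-01 7.694e-01 1.000e-04 1.000e-04]
```

apply_moves([
  [[0, 0, 0.03], 0],
  [[0, 0, 0.03], 0],
  [[0, 0, 0.03], 0],
  [[0, 0, 0], 0],
  [[0, 0, 0], 0],
])

```text
clock: 29.45
tool_pos: [0.4994, 0.3012, 0.0393]
eef_rot: [0.639, 0.769, 0.0, 0.0]
ft_force: [-1.8, -0.6, 5.3]
width: 0.0129
```

apply_moves([
  [[0, 0, 0.02], 0],
  [[0, 0, 0], 0],
  [[0, 0, 0], 0],
  [[0, 0, 0], 0],
  [[0, 0, 0], 0],
])

```text
clock: 29.95
tool_pos: [0.4994, 0.3012, 0.0392]
eef_rot: [0.639, 0.769, 0.0, 0.0]
ft_force: [-2.0, -1.2, 5.2]
width: 0.0129
```

```bash
python3 ft.py
```

```text
F tester x,y,z -2.17 -0.56 4.76 T -0.088 0.359 0.012 [0.4994 0.3012 0.0392] [6.388e-01 7.694e-01 1.000e-04 1.000e-04]
```

apply_moves([
  [[0, 0, 0.02], 0],
  [[0, 0, 0.02], 0],
  [[0, 0, 0], 0],
  [[0, 0, 0], 0],
  [[0, 0, 0], 0],
])

```text
clock: 30.7
tool_pos: [0.4994, 0.3012, 0.0391]
eef_rot: [0.639, 0.769, 0.0, 0.0]
ft_force: [-2.2, -1.1, 5.6]
width: 0.013
```

apply_moves([
  [[0, 0, 0.03], 0],
  [[0, 0, 0], 0],
  [[0, 0, 0], 0],
  [[0, 0, 0], 0],
  [[0, 0, 0], 0],
])

```text
clock: 31.2
tool_pos: [0.4994, 0.3012, 0.0391]
eef_rot: [0.639, 0.769, 0.0, 0.0]
ft_force: [-3.3, -1.4, 9.4]
width: 0.0134
```

```bash
python3 ft.py
```

```text
F tester x,y,z -3.0 -0.84 9.07 T -0.109 0.505 -0.022 [0.4994 0.3012 0.0391] [6.388e-01 7.694e-01 2.000e-04 2.000e-04]
```

It has stopped at 0.0391 and the force is rising, so it is on the carriage. I'll press once more gently.

apply_moves([
  [[0, 0, 0.03], 0],
  [[0, 0, 0.02], 0],
  [[0, 0, 0], 0],
  [[0, 0, 0], 0],
  [[0, 0, 0], 0],
])

```text
clock: 31.95
tool_pos: [0.4994, 0.3012, 0.039]
eef_rot: [0.639, 0.769, 0.0, 0.0]
ft_force: [-3.8, -2.5, 12.5]
width: 0.0127
```

```bash
python3 ft.py
```

```text
F tester x,y,z -3.73 -1.17 12.13 T -0.143 0.654 -0.012 [0.4994 0.3012 0.039 ] [6.387e-01 7.694e-01 2.000e-04 2.000e-04]
```

apply_moves([
  [[0, 0, -0.04], 0],
  [[0, 0, -0.04], 0],
  [[0, 0, 0], 0],
  [[0, 0, 0], 0],
  [[0, 0, 0], 0],
])

```text
clock: 32.7
tool_pos: [0.4994, 0.3012, 0.0391]
eef_rot: [0.639, 0.769, 0.0, 0.0]
ft_force: [-2.5, -0.9, 8.4]
width: 0.0129
```

apply_moves([
  [[0, 0, 0], 0],
  [[0, 0, 0], 0],
  [[0, 0, 0], 0],
  [[0, 0, 0], 0],
  [[0, 0, 0], 0],
], claw=0.2)

```text
clock: 33.2
tool_pos: [0.4994, 0.3012, 0.0381]
eef_rot: [0.639, 0.769, -0.0, -0.0]
ft_force: [0.4, -0.0, 0.1]
width: 0.0513
```

apply_moves([
  [[0, 0, -0.5], 0],
  [[0, 0, -1], 0],
  [[0, 0, -2], 0],
  [[0, 0, -3], 0],
  [[0, 0, -4], 0],
])

```text
clock: 33.7
tool_pos: [0.4982, 0.3007, 0.1437]
eef_rot: [0.639, 0.769, -0.001, -0.001]
ft_force: [0.5, -1.0, -0.2]
width: 0.0513
```

apply_moves([
  [[-3, -2, -3], 0],
  [[-4, -2, 0], 0],
  [[-4, -2, 0], 0],
  [[-4, -2, 0], 0],
  [[-4, -2, 0], 0],
])

```text
clock: 34.2
tool_pos: [0.4356, 0.0947, 0.1744]
eef_rot: [0.638, 0.77, 0.001, 0.001]
ft_force: [1.7, -1.2, 0.2]
width: 0.0514
```

Run:
```python
from h import *
from rig import optics,env
for n in("scene","top"):
    d=optics.read_camera(n); np.savez(f"{n}f.npz",**d)
s=env.observe(); print(s["clock"],s["tool_pos"],s["ft_force"],s["width"])
a=np.load("topf.npz")["image"][60:310,60:430]; b=np.load("scenef.npz")["image"][255:385,320:440]
cv2.imwrite("pics/final.png",np.hstack([cv2.resize(a,(500,338)),cv2.resize(b,(300,338),interpolation=2)]))
A=np.load("scenef.npz")["image"]
for n,roi,z in(("scene",(325,265,440,380),.040),("top",(85,165,200,255),.040)):
    c=load(n)
```

```text
34.3 [0.4342393  0.09234555 0.17405314] [ 0.00514756 -0.48508024  0.01772627] 0.051292184244229926
```

View pics/final.png

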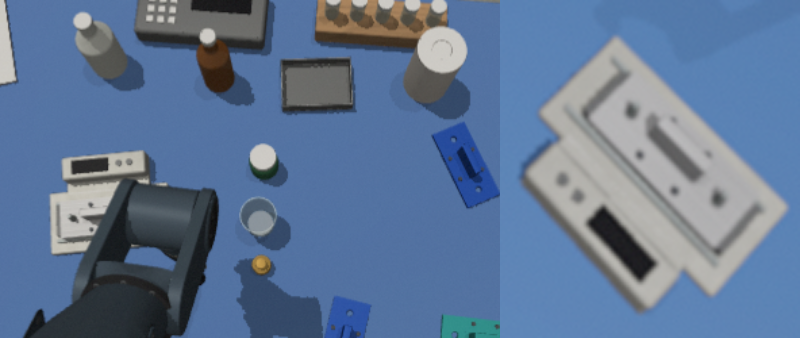

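The last picture shows the plate flat on the carriage with both pegs through its holes, at about (632,110) and (717,197) in the right crop. The gripper is clear, and the beaker, jar, weight, sample and tray are still where they stood. Handing in.

```bash
python3 -c "
from rig import env
print(env.hand_in())"
```

```text
the job is handed in; nothing more can be done
None
```

The check plate is on the tester with both pegs through its holes, pressed down flush and released. I handed the job in at about 34 s of the 72 s; no verdict is reported.

- **First grasp missed:** the jaws shut on nothing (width 0) above the fin, because the real fingers stood about 30 mm higher than the TCP reading said. I went lower with open jaws, watching the force, and the second grasp held (about 13 mm opening, about 3.1 N load).
- **Lowering over the pegs:** I lined the holes up with the pegs in both cameras and went down in steps of about 1 to 2 mm. There was no contact force until the lift pad, at a reading of 0.049 m.
- **Pressing down:** the pad moved at about 9 N and the plate stopped at 0.0390–0.0391 m, which is the full 10 mm. The highest push I read was about 16 N vertically, against the 35 N limit; readings came only after each move, so a brief higher peak would not have shown.
- **Last checks:** the final picture shows the plate flat with both pegs through, the gripper well clear, and all five bystanders upright in place by eye.
- **Disagreements:** the two cameras differed by up to about 3 mm on where the pegs stood. A side force of about 4 N appeared while pressing and went to zero on release. I judged flushness from height and force; I did not measure the plate's level separately in the images.

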